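Snap the grinder's spout clip shut with pliers

TASK

The spout has gone back on the coffee grinder after cleaning, but the steel snap clip round it still hangs open. Take the sprung pliers, squeeze the clip's two ears together between their jaws until the catch clicks and stays shut (work it with the pliers only, not with the gripper itself), then lay the pliers flat inside the shallow metal tray and let go. Leave the other things on the counter where they stand.

Things in the scene. Friction and masses are not known exactly. Their poses are not given: they have to be found in the camera images.
- pliers: Sprung pliers, flat, 180 mm long, 78 mm wide, 0.25 kg: bright steel jaws, black rubber grips. Origin on the pivot axis at the underside; while open (at rest) x is the centre line towards the jaw tips, z up. Grips 18 mm tall, 36 to 118 mm behind the pivot, tails flared. This body is one half (jaw at +y, grip at -y); in closing, the centre line turns from its x by half the closing angle.
- pliers_grasp (a point): The place to squeeze: on the centre line of the open pliers between the grips, 65 mm behind the pivot, 9 mm above the underside, 3 mm behind the centre of mass. Here the grips' outer sides are flat, parallel and 64 mm apart when open, 34 mm when closed; the fingers close along the pliers' y, fingertips down to 3 mm over the surface. Held far from this point the nose or tail sags.
- pliers_arm (a joint): Closing angle of the pliers: 0 open (spring stop), 0.48 jaw faces parallel and 12 mm apart, stop at 0.50. A spring pushes them open: at pliers_grasp it takes about 8 N to start and 11 N to close them empty, about 20 N with the clip between the jaws. Held 2 to 4 mm narrower than the open grips, the pliers carry level with the jaws still wide.
- pliers_tip (a point): Tip of the +y jaw, at mid height (9 mm over the underside). The jaws are 12 mm tall with flat inner faces, and reach 56 mm ahead of the pivot when open, 60 mm when closed; open, the gap between them is about 39 mm at the tips and 33 mm at 45 mm ahead of the pivot. As the grips are squeezed between flat fingers the pliers creep about 6 mm forward.
- pliers_heel (a point): Rear end of the -y grip, at mid height (9 mm).
- clip_ring: Steel band clip, 14 mm tall, round the vertical black spout tube (44 mm diameter) at the grinder's front. Origin on the spout axis at the band's mid height (190 mm over the counter), z up; the ears stick out along -x, 22 to 48 mm from the axis, each 3 mm thick, z -14 to +10 mm. This half carries the +y ear. The clip turns on the spout (0.6 rad either way, light friction) and so follows the pliers.
- clip_ears (a point): Midway between the ears of the open clip, 42 mm out from the spout axis, 4 mm under the band's mid height: aim the jaws' mid height here (the catch sits on top of the ears). The ears measure 24 mm over their outer faces here when open, 13 mm when shut. The level pliers come from outside along the ring's +x; stop the pivot 50 to 58 mm short of this point. No part of the grinder is near the grips.
- clip_jaw (a joint): Angle of the hinged half of the clip with the -y ear (pin behind the spout, 27.5 mm beyond its axis): 0 open, 0.16 shut. A spring tongue on top rides up a tooth to about 0.11, then drops behind it with a click and holds at about 0.157; let go before the click and the clip springs open. Takes under 10 N on the ears.
- grinder: Grey coffee grinder, fixed: base 310 x 180 mm, 480 mm tall with its glass hopper. Origin under its centre; its front, with the overhanging head (underside 218 mm above the counter) and the spout, faces -x; the spout axis is 150 mm in front of the origin.
- tray: Shallow aluminium tray, fixed, 270 x 170 mm outside (long side along its x), 12 mm tall, walls 3 mm. Origin under its centre, z up.
- tray_in (a point): Centre of the tray's floor, 3 mm above the counter: the pliers lie on this floor.
- sugar_bowl: White ceramic sugar bowl with screw lid and knob, 106 mm across, 112 mm tall; origin under its centre. Bystander.
- tongs: Small one-piece bent steel sugar tongs (no pivot, no grips), 165 mm long, 12 mm tall, lying flat; origin under its middle, tips to +x. Bystander.
- saucers: Stack of five white saucers, 148 mm across, 52 mm tall; origin under its centre. Bystander.
- incense_box: Closed wooden incense box, 254 x 64 x 47 mm, long along x; origin under its centre. Bystander.
- vase: Short glass vase, 92 mm across, 125 mm tall; origin under its centre. Bystander.
- tamper: Coffee tamper, steel foot 58 mm across, dark wood knob, 91 mm tall; origin under its centre. Bystander.
- cup: White mug, 66 mm across, 58 mm tall; origin under its centre. Bystander.
- milk_pitcher: Steel milk pitcher, 90 mm across, 105 mm tall, handle at +y; origin under its centre. Bystander.
- pliers_tip_b (a point): Tip of the other jaw (-y side), at mid height.
- pliers_heel_b (a point): Rear end of the other grip (+y side), at mid height.

How it is judged:
By the outcome, as a careful person would: the job done as asked, in the order asked, and still so for the second after the job is handed in, with the robot touching nothing.
It also fails if it takes over 54 s, if anything falls off the work surface, if the arm or the gripper's body presses on something with over 40 N, if the wrist force passes 120 N, or if a joint passes its speed limit or range.

ROBOT

A 7-joint arm with a two-finger parallel gripper is mounted at the origin on the work surface. World frame = base frame: x ahead of the robot, y to its left, z up, the work surface at z = 0. Lengths are in m, angles in rad, forces in N, time in s.
With the tool pointing down it reaches from about 0.425 to 1.025 m from the base axis. Payload 9.4 kg.
Tool frame: the origin (TCP) lies midway between the tips of the shut fingers; the grasp point (between the pads) lies 19 mm behind it; z points along the fingers, y is the line along which they close (so a half turn about z gives the same grasp; the last joint's range is limited). The gripper opens to 85 mm and grips with 20 to 120 N. Pads are 22 mm wide; open, the fingers measure 114 mm over their backs; the gripper's body (76 mm by 85 mm) begins 54 mm behind the grasp point. The pads swing forward as they close: fully open they stand 13 mm farther back than shut.
Start: joints at [1.22, 0.599, -0.003, 1.599, 0.002, 0.943, -0.08], TCP at [0.196, -0.698, 0.231] pointing down, gripper open.
Joint ranges: [-2.57, 2.57], [-0.35, 1.97], [-1.29, 1.29], [0.11, 2.56], [-1.05, 4.19], [0.11, 1.86], [-2.63, 2.63]. Speed limits (rad/s): [2.22, 2.22, 3.01, 3.01, 3.14, 3.14, 3.14].

INTERFACE

Orientations are given as a rotation vector (axis times angle).
In Python, from rig import read_state, read_camera, ctrl gives the robot as it stands. The module is installed in compiled form; this text tells all that it offers.
- The arm moves only by the tool advance, called after "Request:" by a JSON object that holds its "name" and its "arguments", one argument or row to a line. Schema: {"type":"object","properties":{"offsets":{"type":"array","items":{"type":"array","items":{"type":"array","items":{"type":"number"},"minItems":5,"maxItems":5},"minItems":1,"maxItems":20},"minItems":1,"maxItems":1},"only":{"type":"string"},"quiet":{"type":"boolean"},"lines":{"type":"string"}},"required":["offsets"],"additionalProperties":false}. offsets is a list that holds a single list of rows (three levels of brackets), with 1 to 20 rows, each of 5 numbers: the opening from 0.0 (shut) to 1.0 (fully open), then dx, dy, dz in shares of 75 cm (1.0 is 75 cm), then a turn about the tool's z in parts of the range, where 1.0 means 2 rad; each row shifts and turns the commanded pose from where the row before left it, along the tool's axes as they then stand; what a row does not reach is not made up. A row lasts 1/8 s, in which the tool goes at most 0.0625 m and 0.188 rad, less where a joint would pass 70% of its speed; a pose out of reach is approached as far as the arm can. The fingers move at their own pace and stop on an object; the grip force is fixed at half the most. Time passes only in rows, so rows that do not move let the fingers close. The tool returns the time, the measured TCP pose, the force, the opening and the grip force at its end. only (a regular expression) keeps the lines of the reply that match it, lines (a string "A,B") keeps lines A to B, and quiet returns only ok. Input that does not fit is refused with a message, and nothing moves.
- read_state(): the state, without advancing time (a new reading comes with each control period).
- read_camera(name): name is "side" or "top" or "wrist"; returns a dict with "image" (400x640x3 uint8, red, green, blue), "camera_matrix" (3x3 intrinsics, pixels), "pose" (4x4, takes a point from camera to world coordinates); the wrist camera has in their place "hand_eye" (4x4, takes a point from camera to tool coordinates, whose origin is the TCP and whose axes are the flange's). Camera axes: x right, y down, z forward; pixel columns grow to the right and rows downward; lengths in m; the calibration is good to about 2 mm. A picture is of the moment at which its call begins: read the wrist's pose just before it. There is no depth.
- ctrl.close_job(): hands the job in; it is judged then, once.
The state is a dict: "time_s": time; "qpos": joint angles; "qvel": joint speeds; "joint_efforts": joint torques, N m; "tool_pos": TCP position; "ee_rot": TCP orientation; "wrist_force": force on the tool from outside, world axes, zero at the start; "moment": the same for the moment, N m; "grip_width": opening from 0.0 (shut) to 1.0 (fully open); "finger_force": force on a finger pad.
Only numpy, scipy, OpenCV 4.12 (cv2) and the standard library are available. Lean on these libraries where they do the work, as an engineer would, in place of code of your own. Each camera call takes 0.05 s, during which the arm holds its last target. There are 200 camera calls.

## Working session

There is one attempt and no reset: what is moved stays moved. The work goes in short steps, Python scripts to look and compute and a tool call to move; the robot and the scene stay as the last step left them, time stands still between calls to the robot, and variables do not carry over. Pictures are saved under pics/ and viewed, at most 10 in all, crops included, and the job is handed in when it is done.

```bash
mkdir -p pics; cat > h.py <<'E'
import numpy as np, cv2
from scipy.spatial.transform import Rotation as R
from rig import read_state, read_camera, ctrl
def grab(n,path=None):
    s=read_state(); c=read_camera(n); K=np.array(c["camera_matrix"])
    if n=="wrist":
        T=np.eye(4);T[:3,:3]=R.from_rotvec(s["ee_rot"]).as_matrix();T[:3,3]=s["tool_pos"];P=T@np.array(c["hand_eye"])
    else: P=np.array(c["pose"])
    im=c["image"]
    if path: cv2.imwrite(path,im[:,:,::-1]); np.savez(path[:-4],im=im,K=K,P=P)
    return im,K,P
def load(path):
    d=np.load(path);return d["im"],d["K"],d["P"]
def ray(K,P,u,v):
    d=P[:3,:3]@np.linalg.inv(K)@np.array([u,v,1.]);return P[:3,3],d/np.linalg.norm(d)
def onz(K,P,u,v,z):
    o,d=ray(K,P,u,v);return o+d*(z-o[2])/d[2]
def tri(*rs):
    A=0;b=0
    for o,d in rs:
        M=np.eye(3)-np.outer(d,d);A=A+M;b=b+M@o
    return np.linalg.solve(A,b)
def proj(K,P,p):
    q=np.linalg.inv(P)@np.append(p,1);q=K@q[:3];return q[:2]/q[2]
E
python3 - <<'E'
from h import *
s=read_state();print({k:np.round(v,3) for k,v in s.items()})
for n in("top","side","wrist"):
    im,K,P=grab(n,f"pics/{n}0.png");print(n,np.round(P,3).tolist(),K[0,0])
E
```

```text
{'time_s': np.float64(0.0), 'qpos': array([ 1.22 ,  0.6  , -0.003,  1.6  ,  0.002,  0.943, -0.08 ]), 'qvel': array([ 0.002,  0.002,  0.   , -0.001,  0.   ,  0.   ,  0.002]), 'joint_efforts': array([ 1.0000e-03, -7.7646e+01,  1.5650e+00, -2.5801e+01,  1.2000e-02,
        9.0000e-03,  0.0000e+00]), 'tool_pos': array([ 0.196, -0.698,  0.23 ]), 'ee_rot': array([-3.111e+00, -4.290e-01,  1.000e-03]), 'wrist_force': array([-0.071, -0.805,  0.364]), 'moment': array([-0.034, -0.   ,  0.013]), 'finger_force': np.float64(0.0), 'grip_width': np.float64(1.002)}
top [[0.008, -0.998, 0.056, 0.527], [-1.0, -0.007, 0.015, 0.101], [-0.015, -0.056, -0.998, 1.418], [0.0, 0.0, 0.0, 1.0]] 394.6884900672369
side [[-0.821, -0.431, 0.374, 0.054], [-0.571, 0.632, -0.525, 0.862], [-0.01, -0.644, -0.765, 1.23], [0.0, 0.0, 0.0, 1.0]] 515.0712268985236
wrist [[0.27, -0.929, -0.252, 0.26], [-0.963, -0.261, -0.069, -0.679], [-0.002, 0.261, -0.965, 0.373], [0.0, 0.0, 0.0, 1.0]] 313.9862555047305
```

View pics/top0.png

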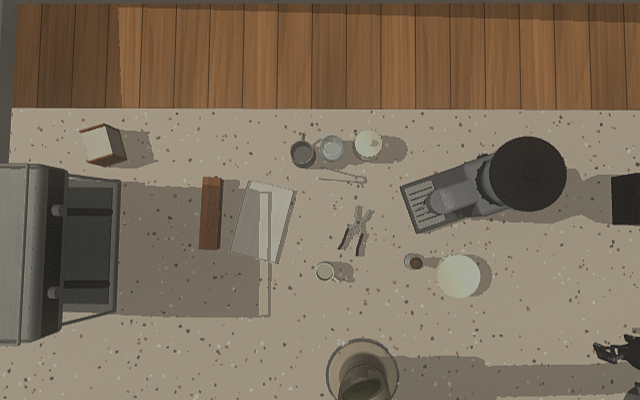

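View pics/side0.png

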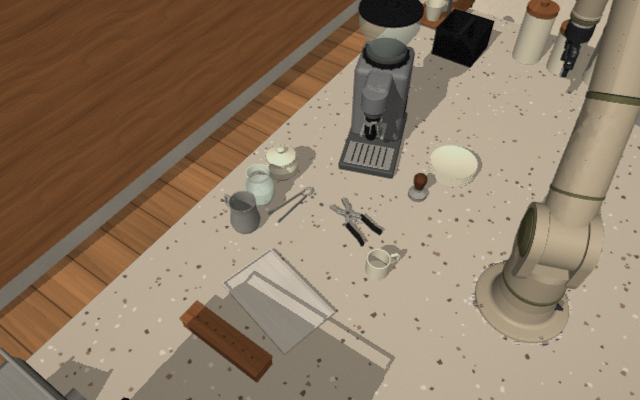

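The top view shows the pliers at about (358,228) with the jaws up-right, and the grinder with its front at the left near (410,205). The tray is at (265,222), the cup at (326,271) and the arm's tool at the lower right. In the side view the pliers' pivot is near (352,212) and the spout and clip near (372,125).

```bash
python3 - <<'E'
from h import *
im,K,P=load("pics/top0.npz")
for n,u,v,z in[("grinder front a",402,186,.03),("front b",415,233,.03),("hopper",527,173,.48),("pliers",358,228,.01),("tail1",341,249,.01),("tail2",362,254,.01),("cup",326,271,.05),("tamper",416,262,.09),("tray",265,222,.01),("t1",247,180,.012),("t2",296,189,.012),("t3",277,263,.012),("t4",231,250,.012),("saucer",459,276,.05)]:
    print(n,np.round(onz(K,P,u,v,z),3))
s=read_state();print(np.round(R.from_rotvec(s["ee_rot"]).as_matrix(),3))
c=im[190:270,320:440];cv2.imwrite("pics/c1.png",cv2.resize(c[:,:,::-1],None,fx=6,fy=6,interpolation=cv2.INTER_CUBIC))
im,K,P=load("pics/side0.npz")
c=im[60:260,310:410];cv2.imwrite("pics/c2.png",cv2.resize(c[:,:,::-1],None,fx=3,fy=3,interpolation=cv2.INTER_CUBIC))
E
python3 -c "
import cv2,numpy as np
a=cv2.imread('pics/c1.png');b=cv2.imread('pics/c2.png');b=b[:480];a=a[:, :480]
cv2.imwrite('pics/c3.png',np.hstack([a,b]))"
```

```text
grinder front a [ 0.663 -0.137  0.03 ]
front b [ 0.499 -0.182  0.03 ]
hopper [ 0.652 -0.356  0.48 ]
pliers [0.514 0.016 0.01 ]
tail1 [0.44  0.076 0.01 ]
tail2 [0.423 0.002 0.01 ]
cup [0.366 0.128 0.05 ]
tamper [ 0.404 -0.172  0.09 ]
tray [0.533 0.348 0.01 ]
t1 [0.683 0.415 0.012]
t2 [0.652 0.239 0.012]
t3 [0.388 0.303 0.012]
t4 [0.433 0.467 0.012]
saucer [ 0.354 -0.327  0.05 ]
[[ 0.963  0.27  -0.   ]
 [ 0.27  -0.963  0.001]
 [-0.    -0.001 -1.   ]]
```

View pics/c3.png

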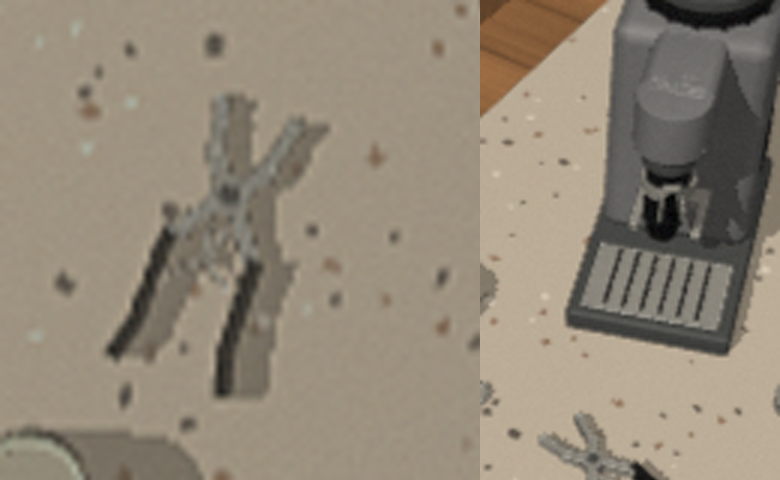

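Units first: shifts go in shares of 75 cm and turns go in shares of 2 rad. So -0.045 m is -0.06, 0.039 m is 0.052.

Request:
{"name": "advance", "arguments": {
  "offsets": [
    [[1, 0.052, -0.06, 0, 0], [1, 0.052, -0.06, 0, 0], [1, 0.052, -0.06, 0, 0], [1, 0.052, -0.06, 0, 0], [1, 0.052, -0.06, 0, 0], [1, 0.052, -0.06, 0, 0], [1, 0.052, -0.06, 0, 0], [1, 0.052, -0.06, 0, 0], [1, 0.052, -0.06, 0, 0], [1, 0.052, -0.06, 0, 0], [1, 0.052, -0.06, 0, 0], [1, 0.052, -0.06, 0, 0], [1, 0.052, -0.06, 0, 0]]
  ]
}}

```text
time_s: 1.78
tool_pos: [0.5265, 0.0041, 0.2313]
ee_rot: [3.112, 0.428, 0.0]
wrist_force: [0.3, 0.2, 0.4]
grip_width: 0.997
finger_force: 0.0
```

Request:
{"name": "advance", "arguments": {
  "offsets": [
    [[1, 0, 0, 0, -0.0925], [1, 0, 0, 0, -0.0925], [1, 0, 0, 0, -0.0925], [1, 0, 0, 0, -0.0925], [1, 0, 0, 0, -0.0925], [1, 0, 0, 0, -0.0925], [1, 0, 0, 0, -0.0925], [1, 0, 0, 0, -0.0925], [1, 0, 0, 0, -0.0925], [1, 0, 0, 0, -0.0925], [1, 0, 0, 0, -0.0925], [1, 0, 0, 0, 0]]
  ]
}}

```text
time_s: 3.28
tool_pos: [0.5259, 0.002, 0.231]
ee_rot: [-1.273, -2.872, -0.0]
wrist_force: [-0.2, 0.0, 0.0]
grip_width: 1.002
finger_force: 0.0
```

```bash
python3 - <<'E'
from h import *
s=read_state();print(s["qpos"].round(2),s["tool_pos"].round(3));print(R.from_rotvec(s["ee_rot"]).as_matrix().round(3))
grab("wrist","pics/w1.png")
E
```

```text
[ 0.37  0.43 -0.66  2.02  0.36  0.8   0.24] [0.526 0.002 0.231]
[[-0.672  0.741 -0.001]
 [ 0.741  0.672  0.   ]
 [ 0.001 -0.    -1.   ]]
```

View pics/w1.png

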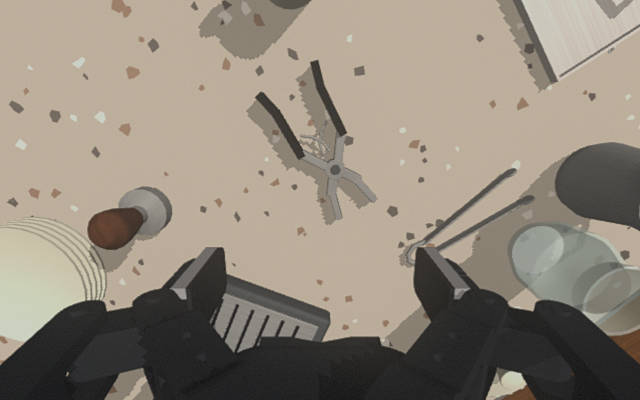

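The wrist picture shows the pliers' pivot at (335,170), the tail ends at (314,62) and (262,95), and the jaw tips at (373,199) and (336,219). The fingers are at the bottom.

```bash
cat > pl.py <<'E'
from h import *
def grips(im,box,thr=60):
    x0,y0,x1,y1=box;g=im[y0:y1,x0:x1].max(2);m=(g<thr).astype(np.uint8)
    cs,_=cv2.findContours(m,0,2);cs=sorted(cs,key=cv2.contourArea)[-2:]
    return [(cv2.minAreaRect(c),c.reshape(-1,2)+[x0,y0]) for c in cs]
E
python3 - <<'E'
from pl import *
W=load("pics/w1.npz");T=load("pics/top0.npz");S=load("pics/side0.npz")
w=ray(*W[1:],335,170);t=ray(*T[1:],358,222.5);s=ray(*S[1:],352,211.5)
print("pivot tri wt",tri(w,t).round(4),"wts",tri(w,t,s).round(4))
for name,I,box in(("w",W,(240,40,355,165)),("t",T,(335,215,372,262))):
    for r,c in grips(I[0],box):
        n=len(c);mu=c.mean(0);d=np.linalg.svd(c-mu)[2][0];p=(c-mu)@d
        e=[c[p<p.min()+2].mean(0),c[p>p.max()-2].mean(0)]
        print(name,n,[(q.round(1),onz(*I[1:],*q,.018).round(4)) for q in e])
for q in((373,199),(336,219),(335,170)):print(onz(*W[1:],*q,.015).round(4))
E
```

```text
pivot tri wt [0.534  0.0182 0.0261] wts [0.5299 0.0153 0.018 ]
w 14 [(array([301.8, 153.7]), array([0.495 , 0.0068, 0.018 ])), (array([299., 157.]), array([0.4951, 0.0018, 0.018 ]))]
w 94 [(array([260.,  94.]), array([0.4194, 0.0247, 0.018 ])), (array([300.8, 149.5]), array([0.491 , 0.0095, 0.018 ]))]
t 25 [(array([347.3, 229. ]), array([0.5106, 0.0544, 0.018 ])), (array([339. , 247.7]), array([0.4447, 0.0835, 0.018 ]))]
t 24 [(array([361.5, 234.5]), array([0.4916, 0.0043, 0.018 ])), (array([356.5, 255. ]), array([0.4195, 0.0217, 0.018 ]))]
[0.5928 0.0228 0.015 ]
[ 0.5773 -0.0248  0.015 ]
[0.5359 0.018  0.015 ]
```

In the tool's units: 0.04 m is 0.0533, 0.031 m is 0.0413, -0.162 rad is -0.081.

Request:
{"name": "advance", "arguments": {
  "offsets": [
    [[1, 0, 0, 0, -0.081], [1, 0, 0, 0, -0.081], [1, 0, 0, 0, -0.0805], [1, 0.0413, 0.012, 0.04, 0], [1, 0.0413, 0.012, 0.04, 0], [1, 0, 0, 0.0533, 0], [1, 0, 0, 0, 0]]
  ]
}}

```text
time_s: 4.2
tool_pos: [0.4724, 0.0404, 0.1298]
ee_rot: [-0.546, -3.09, 0.003]
wrist_force: [-0.7, 0.2, 0.9]
grip_width: 1.001
finger_force: 0.0
```

```bash
python3 - <<'E'
from h import *
s=read_state();print(R.from_rotvec(s["ee_rot"]).as_matrix().round(3)[:,0])
grab("wrist","pics/w2.png")
E
```

```text
[-0.94   0.342  0.004]
```

View pics/w2.png

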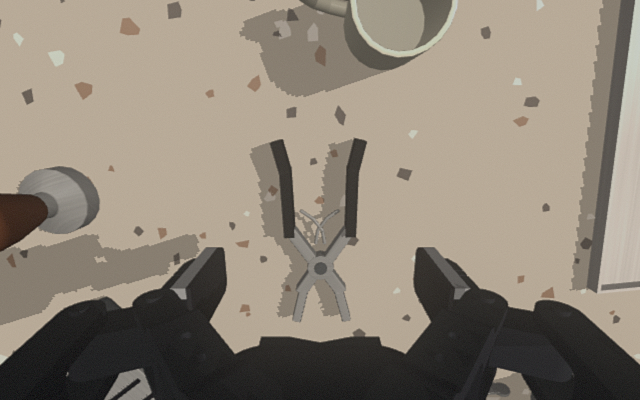

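The pliers lie square to the tool: pivot (320,268), tail ends (277,142) and (360,140), jaw tips (297,320) and (346,320). The cup is clear, at the top.

```bash
python3 - <<'E'
from h import *
A=load("pics/w1.npz");B=load("pics/w2.npz");s=read_state();M=R.from_rotvec(s["ee_rot"]).as_matrix()
def show(n,p):print(n,p.round(4),"tool",(M.T@(p-s["tool_pos"])).round(4))
for n,a,b in(("pivot",(335,170),(320,268)),("tailL",(262,95),(277,142)),("tailR",(314,62),(361,141)),("frontL",(301,156),(289,237)),("frontR",(343,134),(352,237)),("tipL",(336,219),(297,320)),("tipR",(373,199),(346,320))):
    show(n,tri(ray(*A[1:],*a),ray(*B[1:],*b)))
    show("   z18",onz(*B[1:],*b,.018))
E
```

```text
pivot [0.5361 0.0179 0.0137] tool [-0.0668  0.0002  0.1173]
   z18 [0.534  0.0187 0.018 ] tool [-0.0645  0.0002  0.113 ]
tailL [0.4189 0.0233 0.0044] tool [ 0.0452 -0.0348  0.1268]
   z18 [0.4181 0.0243 0.018 ] tool [ 0.0463 -0.0341  0.1132]
tailR [0.4408 0.0879 0.0146] tool [0.0467 0.0334 0.1165]
   z18 [0.4404 0.0877 0.018 ] tool [0.047  0.0331 0.1131]
frontL [0.4958 0.0046 0.0218] tool [-0.0335 -0.0261  0.1093]
   z18 [0.497  0.0035 0.018 ] tool [-0.035  -0.0266  0.1131]
frontR [0.5143 0.0544 0.0214] tool [-0.0338  0.0271  0.1096]
   z18 [0.5157 0.0549 0.018 ] tool [-0.035  0.028  0.113]
tipL [ 0.5775 -0.0225  0.0163] tool [-0.1195 -0.0236  0.1146]
   z18 [ 0.5768 -0.0199  0.018 ] tool [-0.118  -0.0213  0.1129]
tipR [0.5914 0.0233 0.0195] tool [-0.1169  0.0242  0.1114]
   z18 [0.5925 0.0232 0.018 ] tool [-0.118   0.0245  0.1129]
```

In the tool's units: 0.044 m is 0.0587, 0.03 m is 0.04.

Request:
{"name": "advance", "arguments": {
  "offsets": [
    [[1, -0.0013, 0, 0.0587, 0], [1, 0, 0, 0.0587, 0], [1, 0, 0, 0.04, 0], [1, 0, 0, 0.0173, 0], [0.71, 0, 0, 0, 0], [0.71, 0, 0, 0, 0], [0.71, 0, 0, 0, 0], [0.71, 0, 0, 0, 0]]
  ]
}}

```text
time_s: 5.25
tool_pos: [0.4759, 0.0399, 0.0015]
ee_rot: [0.545, 3.091, 0.001]
wrist_force: [-0.3, -0.5, 9.4]
grip_width: 0.708
finger_force: 8.8
```

In the tool's units: -0.003 m is -0.004.

Request:
{"name": "advance", "arguments": {
  "offsets": [
    [[0.71, 0, 0, -0.004, 0], [0.70, 0, 0, 0, 0], [0.70, 0, 0, 0, 0]]
  ]
}}

```text
time_s: 5.62
tool_pos: [0.4747, 0.0399, 0.0033]
ee_rot: [-0.544, -3.094, -0.0]
wrist_force: [-0.7, -0.7, -2.6]
grip_width: 0.701
finger_force: 8.9
```

Request:
{"name": "advance", "arguments": {
  "offsets": [
    [[0.70, 0, 0, -0.04, 0], [0.70, 0, 0, -0.0667, 0], [0.70, 0, 0, -0.0667, 0], [0.7, 0, 0, 0, 0]]
  ]
}}

```text
time_s: 6.12
tool_pos: [0.4761, 0.0399, 0.1359]
ee_rot: [0.545, 3.089, 0.002]
wrist_force: [0.5, -0.4, -2.4]
grip_width: 0.699
finger_force: 8.9
```

```bash
python3 - <<'E'
from h import *
for n in("side","top"):
    im,K,P=grab(n,f"pics/{n}1.png")
E
python3 - <<'E'
import cv2,numpy as np
a=cv2.imread('pics/side1.png')[60:260,290:430];a=cv2.resize(a,None,fx=3,fy=3,interpolation=2)
b=cv2.imread('pics/top1.png')[150:250,330:450];b=cv2.resize(b,(360,300),interpolation=2)
b=np.vstack([b,np.zeros((300,360,3),np.uint8)]);cv2.imwrite('pics/c4.png',np.hstack([a,b]))
E
```

```text
(no output)
```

View pics/c4.png

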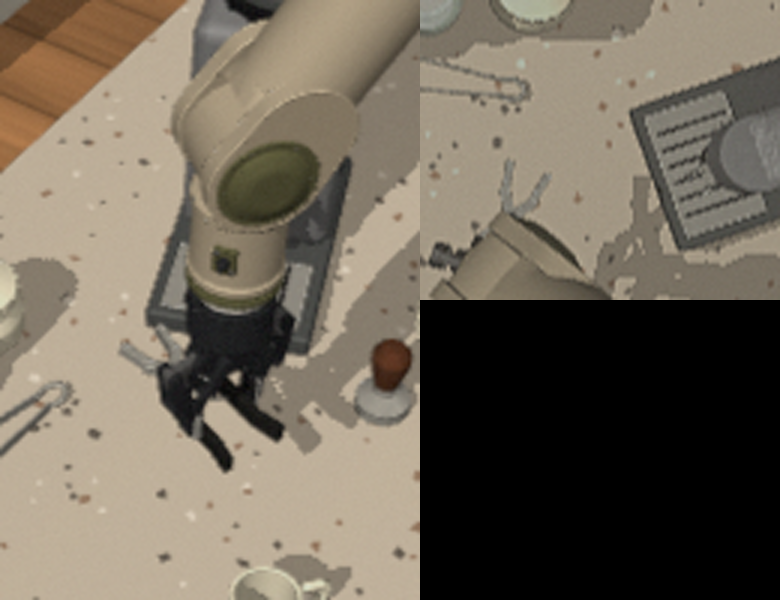

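The pliers hang level in the fingers with the jaws open, at top-crop (525,195). The arm hides the clip in this side view, so I'll zoom into the clip in the first side picture.

```bash
python3 -c "
import cv2
a=cv2.imread('pics/side0.png')[90:145,340:405];cv2.imwrite('pics/c5.png',cv2.resize(a,None,fx=10,fy=10,interpolation=cv2.INTER_CUBIC))"
```

```text
(no output)
```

View pics/c5.png

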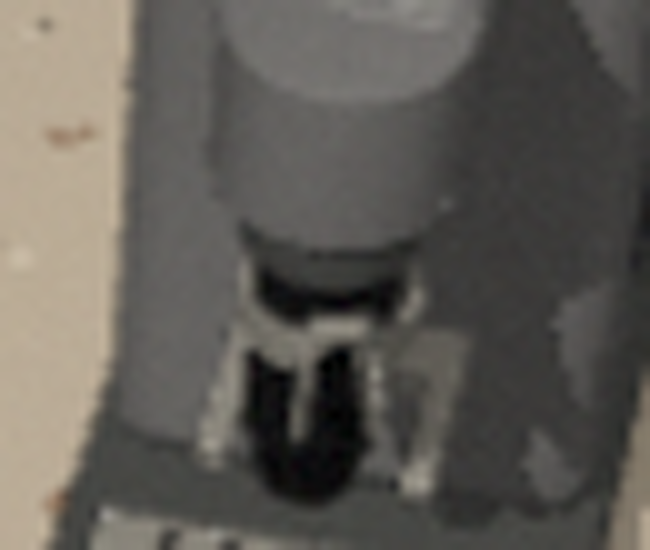

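The side crop shows the black spout at (310,400) with the steel band at (330,320) and light strips around it. That isn't enough to read the ears' direction, so I'll look from nearer with the wrist camera.

In the tool's units: -0.033 m is -0.044, 0.0045 m is 0.006, -0.175 rad is -0.0875.

Request:
{"name": "advance", "arguments": {
  "offsets": [
    [[0.7, 0, 0, -0.0267, -0.0875], [0.7, 0, 0, -0.0267, -0.0875], [0.7, 0, 0, -0.0267, -0.0875], [0.7, 0, 0, 0, -0.0875], [0.7, -0.044, 0.006, -0.0347, 0], [0.7, -0.044, 0.006, -0.0347, 0], [0.7, -0.044, 0.006, -0.0347, 0], [0.7, 0, 0, 0, 0]]
  ]
}}

```text
time_s: 7.22
tool_pos: [0.565, 0.0887, 0.2708]
ee_rot: [-0.551, 3.092, 0.003]
wrist_force: [-1.4, -0.1, -3.3]
grip_width: 0.699
finger_force: 8.9
```

```bash
python3 - <<'E'
from h import *
s=read_state();print(R.from_rotvec(s["ee_rot"]).as_matrix().round(3)[:,0],s["qpos"].round(2))
im,K,P=grab("wrist","pics/w3.png");print(proj(K,P,[.571,-.124,.186]))
E
```

```text
[-0.938 -0.346 -0.002] [ 0.43  0.55 -1.02  1.87  0.54  1.03  1.11]
[ 28.90498133 111.45227184]
```

View pics/w3.png

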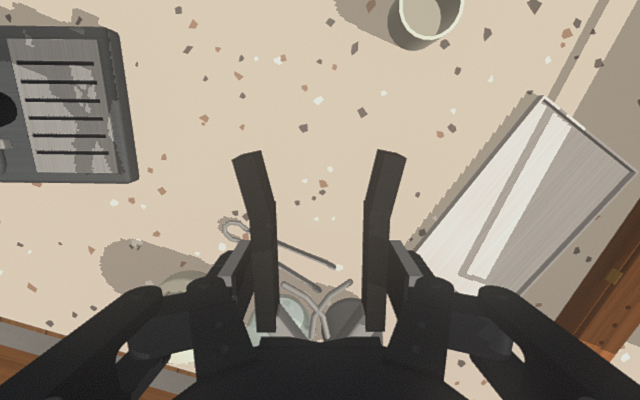

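The drip tray is at the left edge and the spout only just shows at (8,110). The tray lies at the right with corners (545,97) and (635,170). I'll move 60 mm nearer and look again.

In the tool's units: -0.035 m is -0.0467.

Request:
{"name": "advance", "arguments": {
  "offsets": [
    [[0.7, 0, -0.0467, 0, 0], [0.7, 0, -0.0467, 0, 0], [0.7, 0, 0, 0, 0]]
  ]
}}

```text
time_s: 7.65
tool_pos: [0.5864, 0.017, 0.2683]
ee_rot: [0.542, -3.09, 0.002]
wrist_force: [0.7, -0.3, -3.6]
grip_width: 0.704
finger_force: 8.9
```

```bash
python3 - <<'E'
from h import *
A=load("pics/w3.npz")
for q in((118,30),(137,182)):print("front",onz(*A[1:],*q,.03).round(4))
for q in((545,97),(635,170)):print("tray",onz(*A[1:],*q,.012).round(4))
im,K,P=grab("wrist","pics/w4.png");print(proj(K,P,[.571,-.124,.186]))
c=im[30:200,0:220];cv2.imwrite("pics/w4c.png",cv2.resize(c[:,:,::-1],None,fx=3.5,fy=3.5,interpolation=cv2.INTER_CUBIC))
E
```

```text
front [ 0.4954 -0.1726  0.03  ]
front [ 0.6578 -0.1185  0.03  ]
tray [0.3891 0.3177 0.012 ]
tray [0.4274 0.4741 0.012 ]
[135.72444785 120.05512311]
```

View pics/w4c.png

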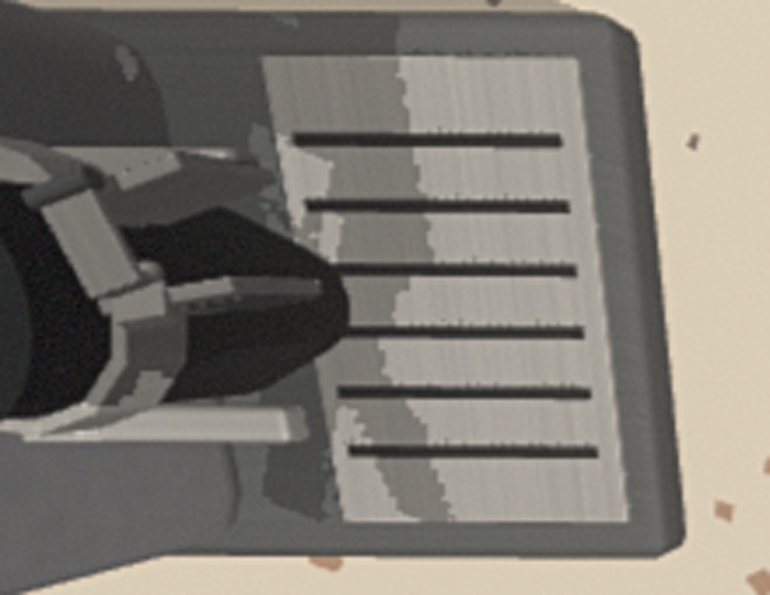

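The close view shows the black spout with its tip at (345,310), and the band with a plate at (90,240). A strip (170–320,290) runs over the spout, and two side strips end at (300,425) and (275,185). I'll triangulate these against the side view.

```bash
python3 - <<'E'
from h import *
A=load("pics/w4.npz");S=load("pics/side0.npz");T=load("pics/top0.npz")
w=lambda u,v:(u/3.5,v/3.5+30); s=lambda u,v:(u/10+340,v/10+90)
for n,a,b in(("lower strip end",(300,425),(210,455)),("upper strip end",(275,185),(415,488)),("mid strip end",(320,288),(300,437)),("spout bottom",(347,310),(310,500)),("band corner/mid root",(170,292),(310,335))):
    r1,r2=ray(*A[1:],*w(*a)),ray(*S[1:],*s(*b));p=tri(r1,r2)
    g=[np.linalg.norm(np.cross(p-r[0],r[1])) for r in(r1,r2)]
    print(n,p.round(4),"gap",np.round(g,4))
# front edges of base in w4, z .03 ; corners
for q in((635,40),(685,540),(560,12),(620,556)):print("base",onz(*A[1:],*w(*q),.03).round(4))
E
```

```text
lower strip end [ 0.6359 -0.2165  0.0919] gap [0.0023 0.0023]
upper strip end [ 0.5719 -0.2338  0.0952] gap [0.0039 0.0039]
mid strip end [ 0.5802 -0.1702  0.1634] gap [0.0018 0.0018]
spout bottom [ 0.5956 -0.2058  0.1007] gap [0.0045 0.0045]
band corner/mid root [ 0.5813 -0.1712  0.2022] gap [0.0025 0.0025]
base [ 0.5018 -0.1759  0.03  ]
base [ 0.6541 -0.1215  0.03  ]
base [ 0.5019 -0.2     0.03  ]
base [ 0.6676 -0.1418  0.03  ]
```

The two side strips are low fork prongs at z≈0.09, and the middle strip is one ear's end at (0.580,−0.170), z 0.163–0.202. I have one viewing left. I'll take two closer wrist pictures from spread places and put both crops in one picture.

In the tool's units: -0.035 m is -0.0467, 0.03 m is 0.04.

```bash
cat > sh.py <<'E'
from h import *
import sys
im,K,P=grab("wrist",f"pics/{sys.argv[1]}.png");s=read_state();print(s["tool_pos"].round(4),proj(K,P,[.583,-.172,.186]).round(0),proj(K,P,[.597,-.215,.19]).round(0))
E
```

Request:
{"name": "advance", "arguments": {
  "offsets": [
    [[0.7, 0.04, -0.0467, 0, 0], [0.7, 0, 0, 0, 0], [0.7, 0, 0, 0, 0]]
  ]
}}

```text
time_s: 8.07
tool_pos: [0.5703, -0.0214, 0.2706]
ee_rot: [0.551, -3.092, -0.001]
wrist_force: [0.4, -0.2, -1.7]
grip_width: 0.7
finger_force: 8.9
```

```bash
python3 sh.py w5
```

```text
[ 0.5706 -0.0209  0.2709] [116. 152.] [ 48. 150.]
```

Request:
{"name": "advance", "arguments": {
  "offsets": [
    [[0.7, -0.0533, 0, 0, 0], [0.7, -0.0533, 0, 0, 0], [0.7, 0, 0, 0, 0], [0.7, 0, 0, 0, 0]]
  ]
}}

```text
time_s: 8.62
tool_pos: [0.6455, 0.0068, 0.2707]
ee_rot: [0.553, -3.091, -0.001]
wrist_force: [-0.8, 0.0, -3.0]
grip_width: 0.702
finger_force: 8.9
```

```bash
python3 sh.py w6
```

```text
[0.6453 0.0062 0.2709] [95. 28.] [20. 23.]
```

```bash
python3 -c "
import cv2,numpy as np
a=cv2.imread('pics/w5.png')[115:180,0:160];b=cv2.imread('pics/w6.png')[0:55,0:160]
c=cv2.resize(np.vstack([a,b]),None,fx=5,fy=5,interpolation=cv2.INTER_CUBIC);c=np.clip(c*1.5,0,255).astype(np.uint8);cv2.imwrite('pics/c6.png',c)"
```

```text
(no output)
```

View pics/c6.png

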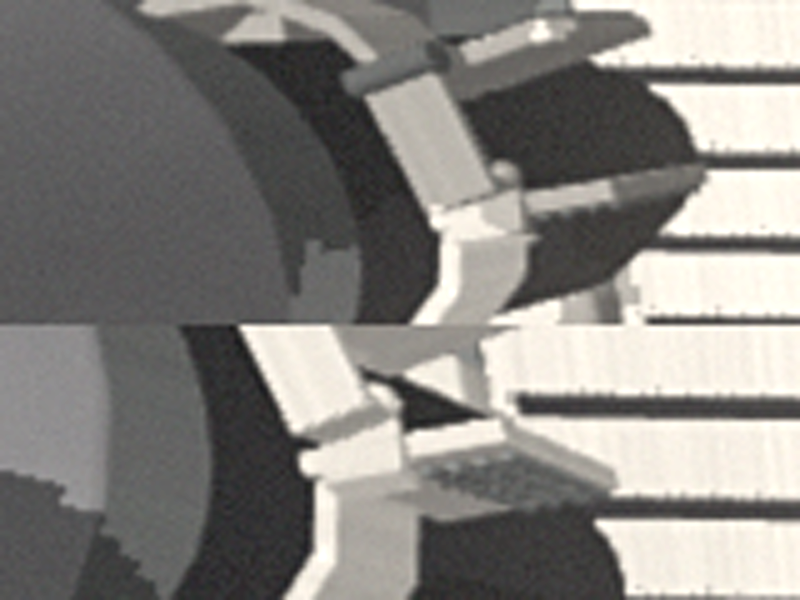

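Now it's clear. In the upper crop the two ears run to the right, with outer top corners at (570,18) and (612,185), bridged by the tongue (365–490, 80–220). The lower crop shows the near ear with outer top corner (505,425) and bottom corner (612,485).

```bash
python3 - <<'E'
from h import *
A,B,D=load("pics/w5.npz"),load("pics/w6.npz"),load("pics/w4.npz");S=load("pics/side0.npz")
a=lambda u,v:ray(*A[1:],u/5,v/5+115); b=lambda u,v:ray(*B[1:],u/5,(v-325)/5); d=lambda u,v:ray(*D[1:],u/3.5,v/3.5+30)
for n,r in(("e2 top out",[a(612,185),b(505,425)]),("e2 bot out",[a(705,172),b(612,485)]),("e2 top root",[a(525,203),b(405,443)]),
 ("e1 top out",[a(570,18),d(180,158)]),("e1 bot out",[a(650,25),d(262,160)]),("e2 top out w4",[a(612,185),d(235,285)])):
    print(n,tri(*r).round(4))
h=lambda r,z:(r[0]+r[1]*(z-r[0][2])/r[1][2]).round(4)
print("z.200: e1 root,out",h(a(455,62),.2),h(a(570,18),.2)," e2 root,out",h(a(525,203),.2),h(a(612,185),.2),"w6",h(b(405,443),.2),h(b(505,425),.2))
print("z.176: e1",h(a(650,25),.176),"e2",h(a(705,172),.176),h(b(612,485),.176))
E
```

```text
e2 top out [ 0.5775 -0.1606  0.199 ]
e2 bot out [ 0.5789 -0.1619  0.1739]
e2 top root [ 0.5837 -0.1708  0.2001]
e1 top out [ 0.5571 -0.1667  0.2059]
e1 bot out [ 0.5555 -0.1624  0.1944]
e2 top out w4 [ 0.579  -0.1631  0.1948]
z.200: e1 root,out [ 0.5683 -0.1829  0.2   ] [ 0.5574 -0.1696  0.2   ]  e2 root,out [ 0.5837 -0.1709  0.2   ] [ 0.5773 -0.1603  0.2   ] w6 [ 0.5837 -0.1708  0.2   ] [ 0.5775 -0.1597  0.2   ]
z.176: e1 [ 0.5598 -0.1726  0.176 ] e2 [ 0.5782 -0.1607  0.176 ] [ 0.5791 -0.1609  0.176 ]
```

The ears' outer ends are at (0.5585,−0.171) and (0.578,−0.161), z 0.174–0.200, so the approach heading is about −60°. The squeeze point is (0.571,−0.171,0.186).

Units first: shifts go in shares of 75 cm and turns go in shares of 2 rad. So 0.054 m is 0.072, 0.0147 m is 0.0196, 0.1745 rad is 0.0873.

Request:
{"name": "advance", "arguments": {
  "offsets": [
    [[0.7, 0.072, 0.0196, 0, 0], [0.7, 0.072, 0.0196, 0, 0], [0.7, 0.072, 0.0196, 0, 0], [0.7, 0, 0, 0, 0.0873], [0.7, 0, 0, 0, 0.0873], [0.7, 0, 0, 0, 0.0873], [0.7, 0, 0, 0, 0.0873], [0.7, 0, 0, 0, 0.0873], [0.7, 0, 0, 0, 0.0873], [0.7, 0, 0, 0, 0.0873], [0.7, 0, 0, 0, 0.0873], [0.7, 0, 0, 0, 0]]
  ]
}}

```text
time_s: 10.18
tool_pos: [0.4782, -0.009, 0.2716]
ee_rot: [1.564, 2.724, -0.001]
wrist_force: [0.5, 0.1, -2.8]
grip_width: 0.703
finger_force: 9.1
```

```bash
cat > tgt.py <<'E'
from h import *
import sys
t=np.array(eval(sys.argv[1]));s=read_state();M=R.from_rotvec(s["ee_rot"]).as_matrix()
print("head",np.degrees(np.arctan2(M[1,0],M[0,0])).round(2),"tool delta",(M.T@(t-s["tool_pos"])).round(4),"q",s["qpos"].round(2))
E
python3 tgt.py "[.477,-.008,.182]"
python3 - <<'E'
from h import *
im,K,P=grab("wrist","pics/w7.png");np.set_printoptions(linewidth=200)
# bright steel jaw tips in window between fingers
g=im[290:345,250:390].max(2);print(g[::6,::5])
E
```

```text
head 120.27 tool delta [ 0.0015 -0.0005  0.0896] q [ 0.46  0.32 -0.72  2.07  0.29  0.85  0.11]
[[ 47  55  54  55  57  45 103  94 162 178  90  82  78  82  79  72  92 143 163 217 211 208 218  48  53  53  49  53]
 [ 38  49  52  54  53  49  85  93  93  93 157 183 101 104  98  96 167  86  81  81  77  76  72  51  52  54  49  49]
 [193  52  52  52  53  45 150 158 156 158 159 145 170  92  90 163  93  98 100 104 104 101  95  50  49  47  50  47]
 [209  85  51  53  53  44 117 165  53 160 157  49 154 171 162 158 162 171 180 128 102  92  82  42  48  49  47  59]
 [209 106  53  54  52  45 119 112  47 160 162  69 159 165 170 159 168 146 160 167 163  84  88  48  47  47  48  62]
 [210 112  53  51  50  91 144 116 113 159 159 144 127 153 117  91 114 166 162  97  83  84 120  77  46  47  45  61]
 [207 117  47  47  53  69 162 138 113 111 114 158 121 102 163 111  51 162 159  80  84 113 116  63  46  46  44 155]
 [211 153  49  47  54 119 161 163 130 105 112 157 113  50 162 118  68 162  80  87  98 118 122 105  78 100  75 201]
 [191 154  68  43  44  41  43  44  48  51  62  75 120 116 156 115 157  90  69  52  47  47  47  45  39  35  72 206]
 [ 38 158  44  45  46  47  47  48  49  45  50  49  50  46  47  47  49  50  47  47  43  48  40  37  35  36  48 213]]
```

In the tool's units: 0.045 m is 0.06, 0.044 m is 0.0587.

Request:
{"name": "advance", "arguments": {
  "offsets": [
    [[0.7, 0.0013, 0, 0.06, 0], [0.7, 0, 0, 0.0587, 0], [0.7, 0, 0, 0, 0], [0.7, 0, 0, 0, 0]]
  ]
}}

```text
time_s: 10.72
tool_pos: [0.479, -0.0078, 0.1834]
ee_rot: [1.563, 2.724, 0.001]
wrist_force: [1.5, -0.1, -2.4]
grip_width: 0.701
finger_force: 9.0
```

```bash
python3 tgt.py "[.512,-.069,.182]"; python3 - <<'E'
from h import *
for n in("side","top"):grab(n,f"pics/{n}2.png")
im,K,P=load("pics/side2.npz"); np.set_printoptions(linewidth=220)
s=read_state();M=R.from_rotvec(s["ee_rot"]).as_matrix()
for y in(-.024,.024):
  p=s["tool_pos"]+M@np.array([-.119,y,-.0057]);print("expected tips px",p.round(3),proj(K,P,p).round(1),proj(*load("pics/top2.npz")[1:],p).round(1))
E
```

```text
head 120.3 tool delta [-0.0695 -0.0024  0.0014] q [ 0.37  0.44 -0.64  2.17  0.43  0.65 -0.04]
expected tips px [ 0.519 -0.123  0.19 ] [380.1 144.7] [406.5 227.6]
expected tips px [ 0.56  -0.099  0.19 ] [363.4 143.8] [398.6 214.1]
```

```bash
python3 - <<'E'
from h import *
np.set_printoptions(linewidth=220)
for n,(u0,v0,u1,v1) in(("top",(388,206,416,236)),("side",(352,128,394,160))):
    a=load(f"pics/{n}0.npz")[0].astype(int);b=load(f"pics/{n}2.npz")[0].astype(int)
    d=np.abs(a-b).max(2)[v0:v1,u0:u1]>25
    print(n,u0,v0);[print("".join(".#"[x] for x in r),v0+i) for i,r in enumerate(d)]
E
```

```text
top 388 206Traceback (most recent call last):
  File "<stdin>", line 6, in <module>
  File "<stdin>", line 6, in <genexpr>
TypeError: string indices must be integers, not 'numpy.bool'
```

```bash
python3 - <<'E'
from h import *
for n,(u0,v0,u1,v1) in(("top",(388,206,416,236)),("side",(345,125,400,165))):
    a=load(f"pics/{n}0.npz")[0].astype(int);b=load(f"pics/{n}2.npz")[0].astype(int)
    d=np.abs(a-b).max(2)[v0:v1,u0:u1]>25
    print(n,u0,v0);[print("".join(".#"[int(x)] for x in r),v0+i) for i,r in enumerate(d)]
E
```

```text
top 388 206
............................ 206
............................ 207
............................ 208
............................ 209
............................ 210
............................ 211
............................ 212
............................ 213
..........#................. 214
.........#.#................ 215
........#.##................ 216
.......#.##................. 217
......##.#.................. 218
#....#.##................... 219
####.#.#.................... 220
#######..................... 221
######...................... 222
######...................... 223
########.................... 224
#########................... 225
###########......##......... 226
############..#####......... 227
##############.#..#......... 228
##############.#............ 229
#.#############............. 230
##.############............. 231
###############............. 232
################............ 233
.####..##########........... 234
..####.##########........... 235
side 345 125
.................######.#.########################..... 125
.................########
[... 1614 characters left out ...]
##.##########################.....## 153
....########....########################.#####.......## 154
....####.##....##############################.......### 155
....######.....##################.#########.........### 156
....######....######.######################......#..### 157
....#######...##############################.....###### 158
....#######...##############################....####### 159
.....#######################################....####### 160
.....##############.#####.####################.######## 161
.....###################.#######.##.##.################ 162
.....###################.#######.##.#.################# 163
......##################.....#........################# 164
```

The tips are where expected to within 1 px, so I'll approach.

In the tool's units: -0.02 m is -0.0267, -0.018 m is -0.024.

Request:
{"name": "advance", "arguments": {
  "offsets": [
    [[0.7, -0.0267, -0.0033, 0, 0], [0.7, -0.024, 0, 0, 0], [0.7, 0, 0, 0, 0]]
  ]
}}

```text
time_s: 11.2
tool_pos: [0.4963, -0.0436, 0.1829]
ee_rot: [1.569, 2.72, 0.001]
wrist_force: [-0.5, 1.0, -1.6]
grip_width: 0.699
finger_force: 9.1
```

Request:
{"name": "advance", "arguments": {
  "offsets": [
    [[0.7, -0.0213, 0, 0, 0], [0.7, -0.02, 0, 0, 0], [0.7, 0, 0, 0, 0], [0.7, 0, 0, 0, 0]]
  ]
}}

```text
time_s: 11.7
tool_pos: [0.5107, -0.0688, 0.1821]
ee_rot: [-1.566, -2.723, -0.0]
wrist_force: [0.4, 0.1, -3.0]
grip_width: 0.696
finger_force: 9.1
```

```bash
python3 tgt.py "[.512,-.069,.182]"
```

```text
head 120.19 tool delta [-0.0008  0.001   0.0001] q [ 0.48  0.48 -0.63  2.1   0.44  0.69  0.08]
```

Request:
{"name": "advance", "arguments": {
  "offsets": [
    [[0.6, 0, 0, 0, 0], [0.6, 0, 0, 0, 0], [0.55, 0, 0, 0, 0], [0.55, 0, 0, 0, 0]]
  ]
}}

```text
time_s: 12.2
tool_pos: [0.5106, -0.0683, 0.1822]
ee_rot: [-1.565, -2.723, -0.0]
wrist_force: [-2.6, 3.1, -2.4]
grip_width: 0.555
finger_force: 14.3
```

Request:
{"name": "advance", "arguments": {
  "offsets": [
    [[0.5, 0, 0, 0, 0], [0.5, 0, 0, 0, 0], [0.5, 0, 0, 0, 0]]
  ]
}}

```text
time_s: 12.58
tool_pos: [0.511, -0.069, 0.1823]
ee_rot: [1.566, 2.723, 0.0]
wrist_force: [-1.6, 2.0, -3.0]
grip_width: 0.504
finger_force: 14.3
```

Request:
{"name": "advance", "arguments": {
  "offsets": [
    [[0.46, 0, 0, 0, 0], [0.46, 0, 0, 0, 0], [0.46, 0, 0, 0, 0]]
  ]
}}

```text
time_s: 12.95
tool_pos: [0.5113, -0.0694, 0.1824]
ee_rot: [1.566, 2.723, -0.0]
wrist_force: [-0.2, 0.4, -2.3]
grip_width: 0.462
finger_force: 11.9
```

Request:
{"name": "advance", "arguments": {
  "offsets": [
    [[0.43, 0, 0, 0, 0], [0.43, 0, 0, 0, 0], [0.43, 0, 0, 0, 0]]
  ]
}}

```text
time_s: 13.32
tool_pos: [0.5111, -0.0691, 0.1823]
ee_rot: [1.566, 2.723, 0.0]
wrist_force: [1.3, -0.3, -2.2]
grip_width: 0.436
finger_force: 13.9
```

Request:
{"name": "advance", "arguments": {
  "offsets": [
    [[0.4, 0, 0, 0, 0], [0.4, 0, 0, 0, 0], [0.4, 0, 0, 0, 0]]
  ]
}}

```text
time_s: 13.7
tool_pos: [0.511, -0.0689, 0.1823]
ee_rot: [1.566, 2.723, 0.0]
wrist_force: [1.5, 0.8, -2.5]
grip_width: 0.405
finger_force: 22.8
```

Request:
{"name": "advance", "arguments": {
  "offsets": [
    [[0.38, 0, 0, 0, 0], [0.38, 0, 0, 0, 0], [0.38, 0, 0, 0, 0]]
  ]
}}

```text
time_s: 14.08
tool_pos: [0.5109, -0.0687, 0.1823]
ee_rot: [-1.566, -2.724, -0.0]
wrist_force: [0.7, 3.2, -3.1]
grip_width: 0.387
finger_force: 30.4
```

Request:
{"name": "advance", "arguments": {
  "offsets": [
    [[0.34, 0, 0, 0, 0], [0.34, 0, 0, 0, 0], [0.34, 0, 0, 0, 0]]
  ]
}}

```text
time_s: 14.45
tool_pos: [0.5109, -0.0687, 0.1823]
ee_rot: [-1.566, -2.724, -0.0]
wrist_force: [1.2, 5.6, -2.1]
grip_width: 0.365
finger_force: 58.8
```

```bash
python3 sh.py w8
```

```text
[ 0.511  -0.0687  0.1823] [337. 454.] [321. 515.]
```

Request:
{"name": "advance", "arguments": {
  "offsets": [
    [[0.40, 0, 0, 0, 0], [0.45, 0, 0, 0, 0], [0.5, 0, 0, 0, 0], [0.55, 0, 0, 0, 0], [0.6, 0, 0, 0, 0], [0.65, 0, 0, 0, 0], [0.7, 0, 0, 0, 0], [0.7, 0, 0, 0, 0]]
  ]
}}

```text
time_s: 15.5
tool_pos: [0.5109, -0.069, 0.1823]
ee_rot: [-1.566, -2.723, 0.0]
wrist_force: [-0.5, 1.1, -2.5]
grip_width: 0.698
finger_force: 8.6
```

Request:
{"name": "advance", "arguments": {
  "offsets": [
    [[0.7, 0.0213, 0, 0, 0], [0.7, 0.0267, 0, 0, 0], [0.7, 0, 0, 0, 0]]
  ]
}}

```text
time_s: 15.88
tool_pos: [0.4916, -0.0356, 0.1825]
ee_rot: [-1.561, -2.726, -0.0]
wrist_force: [0.5, -0.1, -2.5]
grip_width: 0.696
finger_force: 8.6
```

In the tool's units: -0.048 m is -0.064, -0.04 m is -0.0533, -0.1745 rad is -0.0873.

Request:
{"name": "advance", "arguments": {
  "offsets": [
    [[0.7, 0.04, 0, 0, 0], [0.7, 0.0133, 0, -0.0533, 0], [0.7, 0, 0, -0.064, 0], [0.7, 0, 0, 0, -0.0873], [0.7, 0, 0, 0, -0.0873], [0.7, 0, 0, 0, -0.0873], [0.7, 0, 0, 0, -0.0873], [0.7, 0, 0, 0, -0.0873], [0.7, 0, 0, 0, -0.0873], [0.7, 0, 0, 0, -0.0873], [0.7, 0, 0, 0, -0.0873], [0.7, 0, 0, 0, 0]]
  ]
}}

```text
time_s: 17.38
tool_pos: [0.4725, -0.0033, 0.2701]
ee_rot: [0.549, -3.093, -0.001]
wrist_force: [0.1, 0.0, -2.1]
grip_width: 0.705
finger_force: 8.6
```

```bash
python3 tgt.py "[.5705,-.021,.2708]"
```

```text
head -159.87 tool delta [-0.0859 -0.0504 -0.0008] q [ 0.71  0.43 -1.11  2.07  0.48  0.93  1.26]
```

In the tool's units: -0.043 m is -0.0573, -0.025 m is -0.0333.

Request:
{"name": "advance", "arguments": {
  "offsets": [
    [[0.7, -0.0573, -0.0333, 0, 0], [0.7, -0.0573, -0.0333, 0, 0], [0.7, 0, 0, 0, 0], [0.7, 0, 0, 0, 0]]
  ]
}}

```text
time_s: 17.88
tool_pos: [0.5701, -0.02, 0.2699]
ee_rot: [0.547, -3.093, -0.0]
wrist_force: [-0.6, 0.1, -2.7]
grip_width: 0.703
finger_force: 8.8
```

```bash
python3 - <<'E'
from h import *
s=read_state();print(s["tool_pos"].round(4));im,K,P=grab("wrist","pics/w9.png");A=load("pics/w5.npz")
for I in(A[0],im):
    g=I[112:182,70:145].max(2)
    for i,r in enumerate(g[::2]):print("".join(" .:-=+*#%@"[min(9,int(x)//22)] for x in r),112+2*i)
    print()
E
```

```text
[ 0.5701 -0.02    0.2699]
++++++++++++++++++++++++++++++++++++++=-=+++*#%#+-..:..:::...:::::.:::::::: 112
==---::::::::::------------------------=====##%####**********************+= 114
=======--:::::::---------------------======-+#%%%#####%%##%%############### 116
------=-------::---------------------==---=--------------=+################ 118
=-------------------------------=+++*##*+++++=--------------#%############# 120
++=--------------:::...:::-+++++++++####+++---------------=+############### 122
++++=----------::::---+++*+++++++==-----------------=+##################### 124
-+**+=---------:::::---+++++==------------------*##%##*#%###%%%%####*###### 126
::------------::::::---------------------:::.....-=-=====================-= 128
--------::::--+++=-----------------:::..................::::::.::::.::::.:: 130
---::::-=+++++++++=-----------:::................:....:.::.-############### 132
.::++++++++++++++++=---::::......................
[... 3971 characters left out ...]
#######**+++++-..:.:::::..:..::...:...:::::::::..:.::::: 164
.............:+####**++++++++++++-.::.:..:::....:.:...:=*################## 166
...............-###*+++++++++++++-.:::::::::::::::..:=+#################### 168
..............:+#%%#+++++++++++=:.:::.::::::::::.::=++*#################### 170
.............:+#%%#*++++++++++=:.:.::..:.:....::---=++**################### 172
....:.......:*####+++++++++++=:..:....::--=+++==----+*++*################## 174
...........-*#%##+++++++++++-...:-=+########*++=----=+++########%###%###### 176
..:.......-*####++++++++++++*##############*+++=----=*#*++=++++++++++++++++ 178
.........-*###*+++++++++++#################*+++=-----#%%#+-:::::::::::::::: 180
```

The same view again: ear tops at rows 132 and 148, against 119 and 152 before. That spacing matches 13 mm shut, and it has held with the pliers away, so the clip is latched. Now to the tray.

In the tool's units: 0.052 m is 0.0693, 0.021 m is 0.028, 0.1445 rad is 0.0723.

Request:
{"name": "advance", "arguments": {
  "offsets": [
    [[0.7, 0, 0, 0, 0.0723], [0.7, 0, 0, 0, 0.0723], [0.7, 0, 0, 0, 0.0723], [0.7, 0, 0, 0, 0.0723], [0.7, 0.028, 0.0693, 0, 0], [0.7, 0.028, 0.0693, 0, 0], [0.7, 0.028, 0.0693, 0, 0], [0.7, 0.028, 0.0693, 0, 0], [0.7, 0.028, 0.0693, 0, 0], [0.7, 0.028, 0.0693, 0, 0], [0.7, 0.028, 0.0667, 0, 0], [0.7, 0, 0, 0.0667, 0], [0.7, 0, 0, 0.0667, 0], [0.7, 0, 0, 0, 0]]
  ]
}}

```text
time_s: 19.68
tool_pos: [0.5063, 0.3632, 0.1676]
ee_rot: [-0.353, -3.117, 0.008]
wrist_force: [-0.8, 0.0, -2.0]
grip_width: 0.7
finger_force: 8.8
```

```bash
python3 tgt.py "[.509,.366,.1]"
python3 - <<'E'
from h import *
im,K,P=grab("wrist","pics/w10.png")
g=cv2.cvtColor(im,cv2.COLOR_RGB2GRAY)[::8,::5]
for i,r in enumerate(g):print("".join(" .:-=+*#%@"[min(9,int(x)//25)] for x in r),8*i)
C=np.array([.539,.359,.012]);a=np.array([.974,-.225,0]);b=np.array([.225,.974,0])
for i in(1,-1):
  for j in(1,-1):print(i,j,proj(K,P,C+a*.135*i+b*.085*j).round(0))
E
```

```text
head 167.07 tool delta [-0.0022  0.0037  0.0676] q [-0.22  0.66 -0.77  1.86  0.59  0.87  0.06]
%%%%%%%%%%%%%%@%%%%%%%%%%%%@%%%%%%%%%%%%%%%##%%**=@%%%%%%*********************************************************************** 0
%%%%%%%%%%%%%%%%%%%%%%%%%@%%%%%%%%%%%%%%%%%%%%%@#*#%%%%%%@*************************************+=******************************* 8
%%%%%%%%%%%%%%%%%%%%%%%%%%%%%%%%%%%%%%%%%%%@%%%%***%%%%%%%*******************************************************-+************* 16
%%%%%%%%%%%%%%%%%%@%%%%%%%%%%%%%%%%%%%%%%%%@@%%%%**%%%%%%%#********************************************************************* 24
%@%%%%%%%%%%%%%%%%%%%%%%@%%%%%@%%%%%%@%%%%%%%%%%%***%%%%%%%**************************************************************=****** 32
%%%%%%@%%%@%%%%%%%%%%%%%%%%%%%%%%%@%%%%%%%%%%@%%%#**@%%%%%%*******************************************************##*****-#***** 40
@###%@%%%%%%%%%%%%%%%%%%@++%%%%%%%@%%%%%%%%%%%%%%@*##%%%%%%#*********
[... 5143 characters left out ...]
..%%%%%:.................:....:...:......................:%%%%@:..::::..::.....:..:.::::::%%%%%% 360
%%%%@............................@@#%*@*.................................................%%%%%%@.:....:.............::::::::@%%% 368
%%@.............................---==*%%.................................................%%%%%%%%:..:..:...........:..:::::::.@% 376
#.............................*%%%%%%%@...................................................@%%%%%%%=::....................::.:::. 384
.............................@%%%%%%#...................................................:::.%%%%%%%%.:..................::..::.: 392
1 1 [399. 334.]
1 -1 [246. 333.]
-1 1 [419.  73.]
-1 -1 [228.  73.]
```

The tray's rear edge (row 72, columns 230–425) matches the prediction to within about 1–2 px. Lowering.

In the tool's units: 0.05 m is 0.0667, 0.004 m is 0.0053.

Request:
{"name": "advance", "arguments": {
  "offsets": [
    [[0.7, -0.0027, 0.0053, 0.0667, 0], [0.7, 0, 0, 0.0667, 0], [0.7, 0, 0, 0.0533, 0], [0.7, 0, 0, 0.0133, 0], [0.7, 0, 0, 0, 0]]
  ]
}}

```text
time_s: 20.35
tool_pos: [0.5121, 0.3695, 0.0221]
ee_rot: [0.355, 3.12, 0.003]
wrist_force: [1.2, -0.1, -2.5]
grip_width: 0.705
finger_force: 8.8
```

Request:
{"name": "advance", "arguments": {
  "offsets": [
    [[0.7, 0, 0, 0.0067, 0], [0.7, 0, 0, 0.0027, 0], [0.7, 0, 0, 0, 0], [0.7, 0, 0, 0, 0]]
  ]
}}

```text
time_s: 20.85
tool_pos: [0.5114, 0.3687, 0.0136]
ee_rot: [0.354, 3.121, 0.0]
wrist_force: [-0.6, 0.2, -1.9]
grip_width: 0.697
finger_force: 8.8
```

In the tool's units: 0.003 m is 0.004, 0.001 m is 0.0013.

Request:
{"name": "advance", "arguments": {
  "offsets": [
    [[0.7, 0, 0, 0.004, 0], [0.7, 0, 0, 0.0013, 0], [0.7, 0, 0, 0, 0]]
  ]
}}

```text
time_s: 21.22
tool_pos: [0.5112, 0.3686, 0.009]
ee_rot: [-0.354, -3.121, 0.0]
wrist_force: [0.1, 0.2, -2.5]
grip_width: 0.702
finger_force: 8.8
```

Request:
{"name": "advance", "arguments": {
  "offsets": [
    [[0.7, 0, 0, 0.0027, 0], [0.7, 0, 0, 0, 0], [0.7, 0, 0, 0, 0]]
  ]
}}

```text
time_s: 21.6
tool_pos: [0.5113, 0.3686, 0.0072]
ee_rot: [-0.354, -3.122, 0.0]
wrist_force: [-0.2, -0.1, -1.8]
grip_width: 0.701
finger_force: 8.8
```

Request:
{"name": "advance", "arguments": {
  "offsets": [
    [[0.7, 0, 0, 0.0013, 0], [0.7, 0, 0, 0, 0], [0.7, 0, 0, 0, 0]]
  ]
}}

```text
time_s: 21.98
tool_pos: [0.5113, 0.3686, 0.0063]
ee_rot: [-0.354, -3.122, 0.0]
wrist_force: [-0.3, 0.5, -2.1]
grip_width: 0.698
finger_force: 8.8
```

In the tool's units: 0.001 m is 0.0013.

Request:
{"name": "advance", "arguments": {
  "offsets": [
    [[0.7, 0, 0, 0.0013, 0], [0.7, 0, 0, 0, 0], [0.7, 0, 0, 0, 0]]
  ]
}}

```text
time_s: 22.35
tool_pos: [0.5113, 0.3686, 0.0053]
ee_rot: [0.354, 3.122, 0.0]
wrist_force: [0.1, -0.1, -1.1]
grip_width: 0.704
finger_force: 8.8
```

Request:
{"name": "advance", "arguments": {
  "offsets": [
    [[0.7, 0, 0, 0.0013, 0], [0.7, 0, 0, 0, 0], [0.7, 0, 0, 0, 0]]
  ]
}}

```text
time_s: 22.72
tool_pos: [0.5114, 0.3687, 0.0049]
ee_rot: [0.353, 3.121, 0.0]
wrist_force: [-0.8, -1.5, 6.3]
grip_width: 0.7
finger_force: 9.7
```

Request:
{"name": "advance", "arguments": {
  "offsets": [
    [[0.8, 0, 0, 0, 0], [0.9, 0, 0, 0, 0], [1, 0, 0, 0, 0], [1, 0, 0, 0, 0]]
  ]
}}

```text
time_s: 23.22
tool_pos: [0.5113, 0.3686, 0.0042]
ee_rot: [-0.354, -3.121, -0.0]
wrist_force: [0.9, 0.4, -0.0]
grip_width: 0.995
finger_force: 0.0
```

Request:
{"name": "advance", "arguments": {
  "offsets": [
    [[1, 0, 0, -0.0133, 0], [1, 0, 0, -0.04, 0], [1, 0, 0, -0.0667, 0], [1, 0, 0, -0.0667, 0], [1, 0, 0, 0, 0], [1, 0, 0, 0, 0]]
  ]
}}

```text
time_s: 23.98
tool_pos: [0.5114, 0.3681, 0.1444]
ee_rot: [0.354, 3.121, -0.0]
wrist_force: [-0.1, -0.1, -1.2]
grip_width: 0.999
finger_force: 0.0
```

```bash
python3 - <<'E'
from h import *
im,K,P=grab("wrist","pics/w11.png");C=np.array([.539,.359,.012]);a=np.array([.974,-.225,0]);b=np.array([.225,.974,0])
for i in(1,-1):
  for j in(1,-1):print(i,j,proj(K,P,C+a*.135*i+b*.085*j).round(0))
g=cv2.cvtColor(im,cv2.COLOR_RGB2GRAY)[60:345:6,200:450:3]
for i,r in enumerate(g):print("".join(" .:-=+*#%@"[min(9,int(x)//25)] for x in r),60+6*i)
E
```

```text
1 1 [398. 344.]
1 -1 [235. 344.]
-1 1 [420.  64.]
-1 -1 [211.  64.]
%%%%%%%%%%%%%%%%%%%####%%%%%%%#***************************************************** 60
%%%-=+*%%=****#************+++++++===++=======----==---==================+++******** 66
%%%****%%*%%%%@#**#*%%%%%%%%%%%%@*##***#**#*******************************++******** 72
%%%****#@*%%%%@@**#*#%%%%%%%%%%%%##***#****#*******##*******#*************=********+ 78
%%%*****%*%%%%@%%*#*#%%%%%%%%%%%%@#**#*************#********#**#**********=********* 84
%%%%****@*%%%%%%%*#*#*%%%%%%%@%%%@*#*#****##*******#********#*************=********* 90
%%%*****@*%%%%%%%%**#*%%%%%%%%%%%@%**#******#*****************************=********* 96
%%%%****@*%%%%@%%%#*#**%%%%%%@%%%%%**************************************+=********* 102
%%%%%***%#%%%%%@%%@*#**#%%%%%@%%%%%
[... 2824 characters left out ...]
-%#%%%%%%%%%%%%%*****+**%#***%#********#****************+*****=.......... 300
....:.#%%***##%%%%%%%%%%%%%%%%%%***%%****%%%%*#+*******************=**##%%*......... 306
.....#%%%++**%#%%%%%%%%%%%%%%%%%%%%%%#********%%@%%%%%%#%#*%#*##***=*%%%%%%*........ 312
::..%%%%%****@#%%%%%%%%%%%%%%%%%%%%%%%%%%%%%%%%%%%%%%%%%%%%%%%%%***=%%%%%%%%*.::.... 318
.::.%%%%%%**+%*%%%%%%%%%%%%%%%%%%%%%%%%%%%%%%%%%%%%%%%%%%%%%%%%****+%%%%%%%%#....... 324
....:-%%%%+*+%*%%%%%%%%%%%%%%%%%%%%%%%%%%%%%%%%%%%%%%%%%%%%%%%%****#%%%%%%%:........ 330
.....:.#%#%*%%*+++++=---------=++++=+=++=+++++++++------====++++===%%%%%%+......:... 336
........:%%%%%%%%%%%:::::::::::::::::::-=-::::::::::::::::::-@%%%@%%%%%%............ 342
```

The pliers lie flat and well inside the tray (rows 138–306, tray walls at rows 66 and 340), and the gripper is clear.

In the tool's units: -0.05 m is -0.0667.

Request:
{"name": "advance", "arguments": {
  "offsets": [
    [[1, 0, 0, -0.0667, 0], [1, 0, 0, 0, 0]]
  ]
}}

```text
time_s: 24.28
tool_pos: [0.5117, 0.3699, 0.1961]
ee_rot: [0.353, 3.12, 0.004]
wrist_force: [0.5, 0.5, -0.5]
grip_width: 0.998
finger_force: 0.0
```

```bash
python3 -c "
from rig import ctrl
print(ctrl.close_job())"
```

```text
the job is handed in; nothing more can be done
None
```

The clip is closed and stayed shut when the pliers came away, the pliers lie flat in the tray, and the job was handed in at 24.3 s; no verdict came back.

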